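Thermostatic head onto the radiator valve

TASK

Pull the tall ribbed thermostatic head (the largest of the three white tops) straight up off its sprung neck on the display rail and snap it onto the bare neck of the radiator valve in the vice: press straight down until it clicks, then keep pressing until its rim is flush on the collar. Finish while still gripping the head between the fingers and pushing it down firmly, with about 15 N: do not let go. Leave the other two tops, the wrench and the tape roll where they are.

Things in the scene. Friction and masses are not known exactly. Their poses are not given: they have to be found in the camera images.
- head: tall ribbed thermostatic head, white plastic, loose, 0.11 to 0.22 kg, 80 mm tall, round about its z axis (yaw does not matter). Origin: centre of its rim (underside), z up. Starts snapped home on one of the rail's three necks, rim on the seat; pulling it off straight up takes 10 to 20 N. Socket below: 29 mm bore, 4 mm high lip at the rim, wider groove above it, ceiling 26 mm up
- head_grip (a point): point on the head's axis 50 mm above its rim: middle of the barrel, the place to grip, best across the rail. The barrel is 50 mm across from 33 to 66 mm above the rim; the skirt below 26 mm is 45 mm across; the top is domed
- rail: display rail: fixed grey metal channel 270 mm long (its y axis), 64 mm wide (x), top 40 mm above the bench, feet 90 mm wide. Origin: centre of its underside. Three upright necks at x = 0, y = -80, 0 and 80 mm, seats 46 mm above the bench, each carrying one white top, in any order. They are like the valve's neck
- vice: grey bench vice, fixed, base 130 x 100 mm, jaw tops 97 mm above the bench, tommy bar on its -x side reaching 105 mm out; origin on the bench under the valve's axis. It holds a nickelled angle radiator valve upright: bare neck on top, outlet with union nut reaching 72 mm to its +y side, up to 139 mm above the bench
- valve_collar: valve neck's flat brass collar, 44 mm across; origin: centre of its top, 148 mm above the bench, z up; the head is home when its origin is here. On it a 24 mm tall post, 26 mm across, coned to 18 mm at the top, 4 sprung balls in its side. The head's lip meets them 15 mm up: the push rises to 10-15 N, drops to nothing near 10 mm (click), below 6 mm they draw it down to a hard stop at 0
- handwheel: low lobed white handwheel cap, 49 mm across and 34 mm tall, snapped on another neck of the rail; origin at the centre of its rim. Stays there
- cover: smooth tapered white cover cap, 41 mm across below, 29 mm at the top, 55 mm tall, snapped on the remaining neck; origin at the centre of its rim. Stays there
- wrench: steel open-ended wrench 200 mm long lying on the bench along its x axis, beyond the rail and vice. Stays there
- tape: white roll of thread tape 52 mm across, 13 mm tall, lying flat on the bench beyond the rail and vice; origin at the centre of its underside. Stays there
There are look-alikes about, which are no part of the job. Several things have the shape of the vice; the one meant has the colours described above. Leave any pink look-alike of the head alone.

How it is judged (in metres and radians):
On the way, in this order (a step that is already met when the one before it is completed fails the run):
1. the head is off the rail and held clear above it (z of head in the frame of rail above 0.09 m and contact force between the fingers and head above 1 N and contact force between head and rail below 0.1 N), for 0.1 s.
2. the head has clicked onto the valve neck, its rim down on the collar (z of head in the frame of valve_collar between -0.003 and 0.002 m and horizontal distance between head and valve_collar below 0.003 m and angle between the z axis of head and the z axis of valve_collar, either way round below 0.06 rad), for 0.2 s.
At the end, for the whole second after the job is handed in: the head is snapped home on the valve neck, rim within 2 mm of the collar, within 3 mm of its centre and upright within 0.06 rad, still gripped (over 10 N, TCP within 40 mm of mid barrel) and pressed on the collar with over 10 N (all of step 2 and contact force between head and valve_collar above 10 N and contact force between the fingers and head above 10 N and distance between the grasp point and head_grip below 0.04 m); the arm keeps its last pose, push and grip.
It fails at once if one of the other two tops is moved on the rail (distance of any of handwheel, cover from where it was at the start of the episode above 0.008 m).
It fails at once if the wrench or the tape roll is moved (distance of any of wrench, tape from where it was at the start of the episode above 0.03 m).
It also fails if it takes over 54 s, if anything falls off the work surface, if the arm or the gripper's body presses on something with over 40 N, if the wrist force passes 120 N, or if a joint passes its speed limit or range.

ROBOT

A 6-joint arm with a two-finger parallel gripper is mounted at the origin on the work surface. World frame = base frame: x ahead of the robot, y to its left, z up, the work surface at z = 0. Lengths are in mm, angles in rad, forces in N, time in s.
With the tool pointing down it reaches from about 350 to 875 mm from the base axis. Payload 4.2 kg.
Tool frame: the origin (TCP) lies between the finger pads, 19 mm behind the fingertips; this is the grasp point; z points along the fingers, y is the line along which they close (so a half turn about z gives the same grasp; the last joint's range is limited). The gripper opens to 85 mm and grips with 20 to 120 N. Pads are 22 mm wide; open, the fingers measure 114 mm over their backs; the gripper's body (76 mm by 85 mm) begins 54 mm behind the grasp point. The pads swing forward as they close: fully open they stand 13 mm farther back than shut.
Start: joints at [-1.067, 0.385, 0.008, 0, -1.194, -0.259], TCP at [151.494, -606.341, 250.012] pointing down, gripper open.
Joint ranges: [-3.14, 3.14], [-1.21, 2.06], [-1.07, 1.41], [-3.16, 2.05], [-2.99, -0.16], [-3.1, 3.1]. Speed limits (rad/s): [2.79, 2.79, 3.14, 3.14, 3.14, 3.14].

INTERFACE

Orientations are given as a unit quaternion [x, y, z, w].
In Python, from bench import arm gives the robot as it stands. The module is installed in compiled form; this text tells all that it offers.
- The arm moves only by the shell command python3 -m handwheel 'ROWS' [OPENING]. ROWS is JSON, a list of rows, each an object of numbers: "x", "y", "z": the shift along the world's x, y, z each as a share of 20 cm, from -1 to 1; "ax", "ay", "az": the turn, a rotation vector about the world's x, y, z each as a share of 90 degrees, from -1 to 1. In form: [{"x": .., "y": .., "z": .., "ax": .., "ay": .., "az": ..}, ...]. A call has exactly 8 rows; each row shifts and turns the commanded pose from where the row before left it; what a row does not reach is not made up. A row lasts 1/10 s, in which the tool goes at most 50 mm and 8.59 degrees, less where a joint would pass 70% of its speed; a pose out of reach is approached as far as the arm can. A call with a number of a shift or a turn outside -1 to 1 is refused whole. A call with a gripper value outside its range is refused whole. OPENING is the opening, from -1 (shut) to 1 (fully open), set as the call begins (- or left out, the last holds). The fingers move at their own pace and stop on an object; the grip force is fixed at half the most. Time passes only in rows, so rows that do not move let the fingers close, or fill a call up. It gives the time, the measured TCP pose, the force, the opening and the grip force at its end, in the units of the state.
- arm.read_state(): the state, without advancing time (a new reading comes with each control period).
- arm.get_image(name): name is "scene" or "top" or "wrist"; returns the picture (400x640x3 uint8, red, green, blue); there is no depth.
- arm.camera_params(name): a dict with "K" (3x3 intrinsics, pixels), "k1" (the pictures are not rectified: a ray, as slopes to the right and down, at radius r is drawn at 1 + k1 r^2 times it, then the intrinsics apply), "position" and "orientation" of the camera in the world. Camera axes: x right, y down, z forward; pixel columns grow to the right and rows downward; lengths in mm; the calibration is good to about 2 mm. A picture is of the moment at which its call begins: read the wrist's pose just before it. camera_params takes no time and is no camera call; for the wrist camera it gives the pose at the moment of the call.
- arm.job_done(): hands the job in; it is judged then, once.
The state is a dict: "clock": time; "joints": joint angles; "joint_vel": joint speeds; "joint_efforts": joint torques, N m; "position": TCP position; "ee_rot": TCP orientation; "contact_force": force on the tool from outside, world axes, zero at the start; "wrist_torque": the same for the moment, N m; "gripper_width": finger opening in mm; "grasp_force": force on a finger pad.
Only numpy, scipy, OpenCV 4.12 (cv2) and the standard library are available. Lean on these libraries where they do the work, as an engineer would, in place of code of your own. Each camera call takes 0.05 s, during which the arm holds its last target. There are 200 camera calls.

## Working session

There is one attempt and no reset: what is moved stays moved. The work goes in short steps, Python scripts to look and compute and a shell command to move; the robot and the scene stay as the last step left them, time stands still between calls to the robot, and variables do not carry over. Pictures are saved under pics/ and viewed, at most 10 in all, crops included, and the job is handed in when it is done.

```bash
mkdir -p pics; python3 - <<'E'
from bench import arm
import cv2
s=arm.read_state();print(s)
for n in("scene","top"):
    cv2.imwrite(f"pics/{n}0.png",arm.get_image(n)[:,:,::-1]);print(n,arm.camera_params(n))
E
```

```text
{'clock': 0.0, 'joints': array([-1.06737361e+00,  3.85562413e-01,  6.57849474e-03, -5.19701887e-04,
       -1.19396700e+00, -2.58590778e-01]), 'joint_vel': array([-0.00107777,  0.00030657, -0.00128952,  0.0009243 , -0.00046208,
       -0.00148531]), 'joint_efforts': array([ 6.36497771e-04, -3.92287624e+01,  1.88400722e+01,  4.18620050e+00,
       -4.62281474e-03,  9.92254769e-06]), 'position': array([ 151.37728384, -605.81679798,  248.8963957 ]), 'ee_rot': array([-1.22015214e-01,  9.92527616e-01,  1.08985045e-03, -1.76400501e-04]), 'contact_force': array([-0.61165568, -0.42049585,  0.1636589 ]), 'wrist_torque': array([-0.05752499,  0.03005852,  0.02604562]), 'grasp_force': 0.0, 'gripper_width': 85.3470668862647}
scene {'K': array([[470.40104354,   0.        , 326.73600846],
       [  0.        , 470.40104354, 199.04311051],
       [  0.        ,   0.        ,   1.        ]]), 'k1': -0.08013089610967772, 'position': array([1128.86984279,  -97.02268976,  934.52630168]), 'orientation': array([ 0.69929051,  0.65283487, -0.19893921, -0.21265608])}
top {'K': array([[521.01737012,   0.        , 327.45194132],
       [  0.        , 521.01737012, 198.95318242],
       [  0.        ,   0.        ,   1.        ]]), 'k1': -0.08099296962559564, 'position': array([ 376.50630324,  -68.2045567 , 1195.54280873]), 'orientation': array([-0.69626943,  0.71162545, -0.06304552,  0.06945049])}
```

View pics/scene0.png

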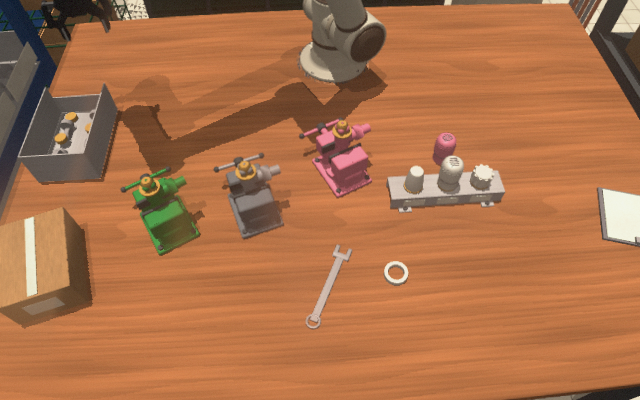

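View pics/top0.png

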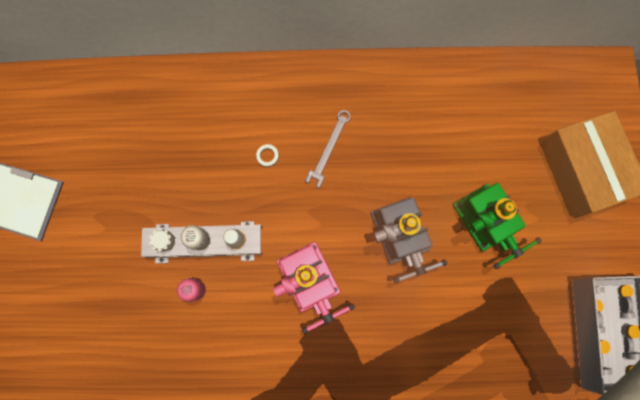

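The scene view shows the ribbed head on the middle neck (451,170), the cover at (414,180) and the handwheel at (482,177), with the grey vice's neck at (245,168). In the top view the head is at (194,238) and the grey vice's collar at (409,224). A zoomed view will refine these.

```bash
cat > h.py <<'E'
import numpy as np, cv2
from scipy.spatial.transform import Rotation as R
def ray(cp,uv):
    K=cp["K"]; d=np.array([cp["k1"],0,0,0,0.])
    p=cv2.undistortPoints(np.array([[uv]],float),K,d).ravel()
    v=R.from_quat(cp["orientation"]).apply([p[0],p[1],1]); return np.array(cp["position"]),v
def onz(cp,uv,z):
    o,v=ray(cp,uv); return o+v*(z-o[2])/v[2]
def proj(cp,P):
    q=R.from_quat(cp["orientation"]).inv().apply(np.array(P,float)-cp["position"])
    s=q[...,:2]/q[...,2:]; s=s*(1+cp["k1"]*(s**2).sum(-1,keepdims=True)); K=cp["K"]
    return s*[K[0,0],K[1,1]]+[K[0,2],K[1,2]]
E
python3 - <<'E'
import cv2,numpy as np
t=cv2.imread("pics/top0.png");s=cv2.imread("pics/scene0.png")
c=lambda i,u,v,w,h,k:cv2.resize(i[v:v+h,u:u+w],None,fx=k,fy=k,interpolation=cv2.INTER_CUBIC)
a=np.hstack([c(t,136,215,133,50,3),c(t,369,190,66,50,6)])[:, :795]
b=np.hstack([c(s,385,150,125,62,3),c(s,215,150,70,31,6)])
w=max(a.shape[1],b.shape[1])
o=np.zeros((a.shape[0]+b.shape[0],w,3),np.uint8);o[:a.shape[0],:a.shape[1]]=a;o[a.shape[0]:,:b.shape[1]]=b
o=o[:,:800];print(o.shape);cv2.imwrite("pics/crop1.png",o)
E
```

```text
Traceback (most recent call last):
ValueError: all the input array dimensions except for the concatenation axis must match exactly, but along dimension 0, the array at index 0 has size 150 and the array at index 1 has size 300
```

```bash
python3 - <<'E'
import cv2,numpy as np
t=cv2.imread("pics/top0.png");s=cv2.imread("pics/scene0.png")
o=np.zeros((600,800,3),np.uint8)
def put(i,u,v,w,h,k,x,y): o[y:y+h*k,x:x+w*k]=cv2.resize(i[v:v+h,u:u+w],None,fx=k,fy=k,interpolation=cv2.INTER_CUBIC)
put(t,136,215,132,50,4,0,0)    # top rail
put(t,370,195,65,50,4,540,0)   # top valve
put(s,384,150,125,65,4,0,200)
put(s,215,150,70,50,4,520,200)
cv2.imwrite("pics/crop1.png",o[:460])
E
```

```text
(no output)
```

View pics/crop1.png

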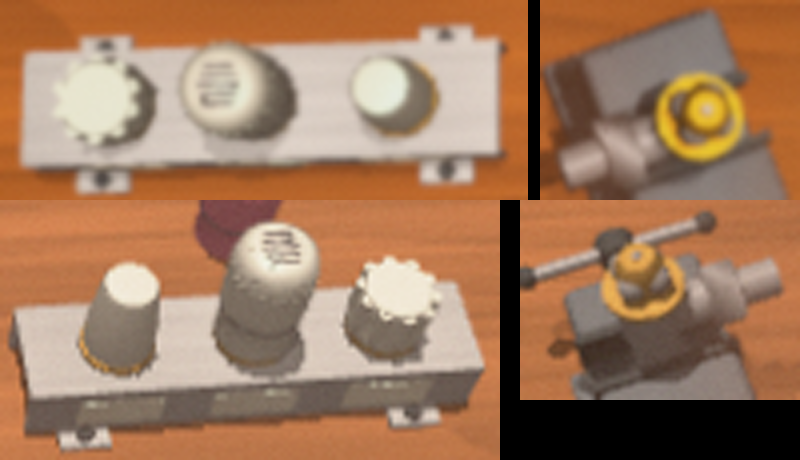

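In the crop, the rail's top corners in full-picture pixels are (141.8,228), (260.5,225), (261.8,253.8) and (141,256.8). The valve collar is centred at (410.2,224) in the top view and (245.8,171.5) in the scene view.

```bash
python3 - <<'E'
from bench import arm
from h import *
t=arm.camera_params("top");s=arm.camera_params("scene")
c=np.array([onz(t,p,40) for p in[(141.8,228),(260.5,225),(261.8,253.8),(141,256.8)]])
print(c.round(1),c.mean(0)); print([np.linalg.norm(c[i]-c[i-1]).round(1) for i in range(4)])
d=c[0]+c[3]-c[1]-c[2];print("rail y dir",np.degrees(np.arctan2(d[1],d[0])))
sc=np.array([onz(s,(384+u/4,150+(v-200)/4),40) for u,v in[(12,310),(455,284),(484,368),(30,398)]]);print(sc.round(1),sc.mean(0))
for n,cp,a,b in(("top",t,(410.2,224),(412.2,222.5)),("scene",s,(245.8,171.5),(244.5,163.8))):
    print(n,"collar",onz(cp,a,148).round(1),"post",onz(cp,b,172).round(1))
print("head dome? top",onz(t,(136+219/4,215+87/4),112).round(1),"cover",onz(t,(136+381/4,215+87/4),101).round(1),"hw",onz(t,(136+98/4,215+100/4),80).round(1))
print("scene cover",onz(s,(384+132/4,150+85/4),101).round(1),"hw",onz(s,(384+399/4,150+91/4),80).round(1),"tape",onz(t,(267,155),13))
print("green",onz(t,(507,208),148),"pink",onz(t,(306,275),148))
E
```

```text
[[538.7 362.2  40. ]
 [540.   91.4  40. ]
 [475.4  88.4  40. ]
 [473.4 361.3  40. ]] [506.87540851 225.83011841  40.        ]
[np.float64(65.2), np.float64(270.8), np.float64(64.7), np.float64(273.0)]
rail y dir 90.35137775752473
[[478.6  90.   40. ]
 [477.2 360.8  40. ]
 [539.  361.2  40. ]
 [541.5  91.5  40. ]] [509.0744382  225.86654823  40.        ]
top collar [ 520.  -227.5  148. ] post [ 519.6 -228.   172. ]
scene collar [ 521.1 -226.3  148. ] post [ 519.4 -225.6  172. ]
head dome? top [507.9 229.1 112. ] cover [507.6 145.2 101. ] hw [505.9 304.5  80. ]
scene cover [510.3 146.6 101. ] hw [509.1 306.1  80. ] tape [709.76076184  80.35151045  13.        ]
green [ 548.2020255  -428.73445546  148.        ] pink [422.03787775 -14.74086304 148.        ]
```

```bash
r='{"x":0.16,"y":0.18,"z":0,"ax":0,"ay":0,"az":0.09}'; python3 -m handwheel '[{"x":0.2,"y":0.14,"z":0,"ax":0,"ay":0,"az":0.09},{"x":0.2,"y":0.14,"z":0,"ax":0,"ay":0,"az":0.09},{"x":0.2,"y":0.14,"z":0,"ax":0,"ay":0,"az":0.09},{"x":0.2,"y":0.14,"z":0,"ax":0,"ay":0,"az":0.09},{"x":0.2,"y":0.14,"z":0,"ax":0,"ay":0,"az":0.09},{"x":0.2,"y":0.14,"z":0,"ax":0,"ay":0,"az":0.09},{"x":0.2,"y":0.14,"z":0,"ax":0,"ay":0,"az":0.09},{"x":0.2,"y":0.14,"z":0,"ax":0,"ay":0,"az":0.09}]' 1
```

```text
clock: 0.9
position: [472.7, -380.7, 249.7]
ee_rot: [-0.637, 0.771, 0.0, -0.0]
contact_force: [0.7, -1.1, -1.3]
gripper_width: 85.4
grasp_force: 0.0
```

```bash
python3 -m handwheel '[{"x":0.059,"y":0.192,"z":0.05,"ax":0,"ay":0,"az":0.03},{"x":0.059,"y":0.192,"z":0.05,"ax":0,"ay":0,"az":0.03},{"x":0.059,"y":0.192,"z":0.05,"ax":0,"ay":0,"az":0.03},{"x":0.059,"y":0.192,"z":0.05,"ax":0,"ay":0,"az":0.031},{"x":0,"y":0,"z":0,"ax":0,"ay":0,"az":0},{"x":0,"y":0,"z":0,"ax":0,"ay":0,"az":0},{"x":0,"y":0,"z":0,"ax":0,"ay":0,"az":0},{"x":0,"y":0,"z":0,"ax":0,"ay":0,"az":0}]'
python3 - <<'E'
from bench import arm
from h import *
cp=arm.camera_params("wrist");im=arm.get_image("wrist");cv2.imwrite("pics/w1.png",im[:,:,::-1])
s=arm.read_state();print(s["position"],s["ee_rot"],cp)
print(proj(cp,[[520,-227,148],[520,-227,172]]))
E
```

```text
clock: 1.7
position: [518.1, -229.6, 289.3]
ee_rot: [-0.705, 0.709, 0.001, -0.0]
contact_force: [0.4, 0.1, -0.1]
gripper_width: 85.7
grasp_force: 0.0
[ 518.1475124  -229.67324892  289.39720389] [-7.04700940e-01  7.09504200e-01  5.02629066e-04 -3.49971658e-04] {'K': array([[315.57693169,   0.        , 317.7697574 ],
       [  0.        , 315.57693169, 203.41793908],
       [  0.        ,   0.        ,   1.        ]]), 'k1': 0.0005669115429306629, 'position': array([ 517.24648898, -294.93294437,  412.69070581]), 'orientation': array([ 3.39534267e-03,  9.91331173e-01,  1.31342173e-01, -4.58382795e-04])}
[[314.55801996 199.58355261]
 [314.31495927 207.11488092]]
```

View pics/w1.png

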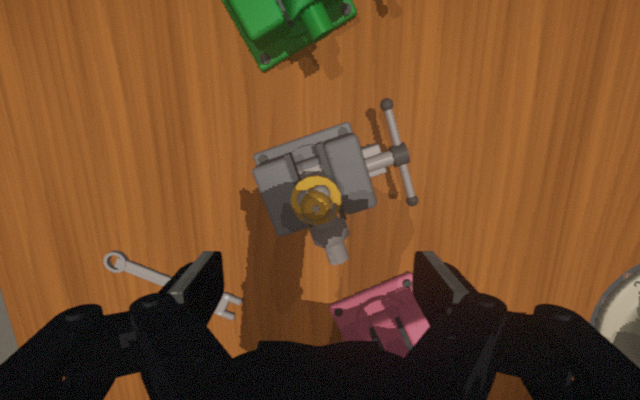

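The wrist view shows the grey vice's brass collar at about (317,200), within 3 px of the predicted (314.6,199.6). I'll fit it by colour in all three views.

```bash
cat >> h.py <<'E'
from scipy.optimize import minimize
def fitvalve(cp,bgr,xy0):
    """fit hull of collar circle (44mm z148) + post (26mm z162, 18mm z172) to the brass-coloured pixels"""
    a=np.linspace(0,2*np.pi,60)
    ring=lambda c,d,z:np.c_[c[0]+d/2*np.cos(a),c[1]+d/2*np.sin(a),0*a+z]
    hull=lambda c:cv2.convexHull(proj(cp,np.vstack([ring(c,44,148),ring(c,26,162),ring(c,18,172)])).astype(np.float32))
    h=cv2.cvtColor(bgr,cv2.COLOR_BGR2HSV); m=cv2.inRange(h,(14,110,60),(36,255,255))
    u,v=proj(cp,[*xy0,155]); roi=np.zeros_like(m); cv2.circle(roi,(int(u),int(v)),38,255,-1); m&=roi
    n,l,st,_=cv2.connectedComponentsWithStats(m); k=1+np.argmax(st[1:,4]); m=(l==k).astype(np.uint8)
    pts=cv2.findContours(m,0,1)[0][0]; mh=cv2.convexHull(pts).astype(np.float32)
    def cost(c):
        H=hull(c); A,_=cv2.intersectConvexConvex(H,mh); return -A/(cv2.contourArea(H)+cv2.contourArea(mh)-A)
    r=minimize(cost,xy0,method="Nelder-Mead",options=dict(initial_simplex=np.array(xy0)+[[0,0],[4,0],[0,4]])); return r.x,-r.fun,cv2.boundingRect(mh.astype(int))
E
python3 - <<'E'
from bench import arm
from h import *
for n,f in(("wrist","w1"),("top","top0"),("scene","scene0")):
    print(n,fitvalve(arm.camera_params(n),cv2.imread(f"pics/{f}.png"),(520,-227)))
E
```

```text
wrist (array([ 519.12503111, -226.65311456]), np.float64(0.98256744051513), (291, 175, 51, 50))
top (array([ 519.55691511, -225.72625637]), np.float64(0.9013220471833845), (398, 213, 24, 23))
scene (array([ 519.19367892, -227.73100999]), np.float64(0.9103516144837225), (235, 160, 21, 21))
```

```bash
python3 -m handwheel '[{"x":0,"y":0.19,"z":0,"ax":0,"ay":0,"az":0},{"x":0,"y":0.19,"z":0,"ax":0,"ay":0,"az":0},{"x":0,"y":0.19,"z":0,"ax":0,"ay":0,"az":0},{"x":0,"y":0.19,"z":0,"ax":0,"ay":0,"az":0},{"x":0,"y":0.19,"z":0,"ax":0,"ay":0,"az":0},{"x":0,"y":0.19,"z":0,"ax":0,"ay":0,"az":0},{"x":0,"y":0.19,"z":0,"ax":0,"ay":0,"az":0},{"x":0,"y":0.19,"z":0,"ax":0,"ay":0,"az":0}]'
python3 -m handwheel '[{"x":-0.01,"y":0.19,"z":0,"ax":0,"ay":0,"az":0},{"x":-0.01,"y":0.19,"z":0,"ax":0,"ay":0,"az":0},{"x":-0.01,"y":0.19,"z":0,"ax":0,"ay":0,"az":0},{"x":-0.02,"y":0.19,"z":0,"ax":0,"ay":0,"az":0},{"x":0,"y":0,"z":0,"ax":0,"ay":0,"az":0},{"x":0,"y":0,"z":0,"ax":0,"ay":0,"az":0},{"x":0,"y":0,"z":0,"ax":0,"ay":0,"az":0},{"x":0,"y":0,"z":0,"ax":0,"ay":0,"az":0}]'
python3 - <<'E'
from bench import arm
from h import *
cp=arm.camera_params("wrist");im=arm.get_image("wrist");cv2.imwrite("pics/w2.png",im[:,:,::-1])
s=arm.read_state();print(s["position"],s["ee_rot"])
P=[[x,y,40] for x in(476,540) for y in(91,361)]+[[508,146,101],[508,226,126],[508,226,46],[508,306,80]]
print(proj(cp,P).round(1).tolist())
b=cv2.resize(im[60:330,150:500],None,fx=2,fy=2,interpolation=cv2.INTER_CUBIC)[:,:,::-1];cv2.imwrite("pics/w2c.png",b)
import pickle;pickle.dump(cp,open("w2.pkl","wb"))
E
```

```text
clock: 2.55
position: [518.6, 75.9, 289.9]
ee_rot: [-0.705, 0.709, 0.0, -0.0]
contact_force: [0.5, 0.7, 0.3]
gripper_width: 85.5
grasp_force: 0.0
clock: 3.35
position: [508.9, 226.0, 290.1]
ee_rot: [-0.705, 0.71, -0.0, -0.0]
contact_force: [-0.5, -0.8, 0.3]
gripper_width: 85.2
grasp_force: 0.0
[508.93045867 226.10046473 290.12230396] [-7.04727933e-01  7.09477653e-01 -2.36567960e-05  1.38812150e-05]
[[346.6, 51.6], [343.1, 276.9], [287.6, 52.1], [294.1, 277.2], [317.4, 102.2], [318.0, 190.8], [317.9, 175.8], [318.4, 250.4]]
```

View pics/w2c.png

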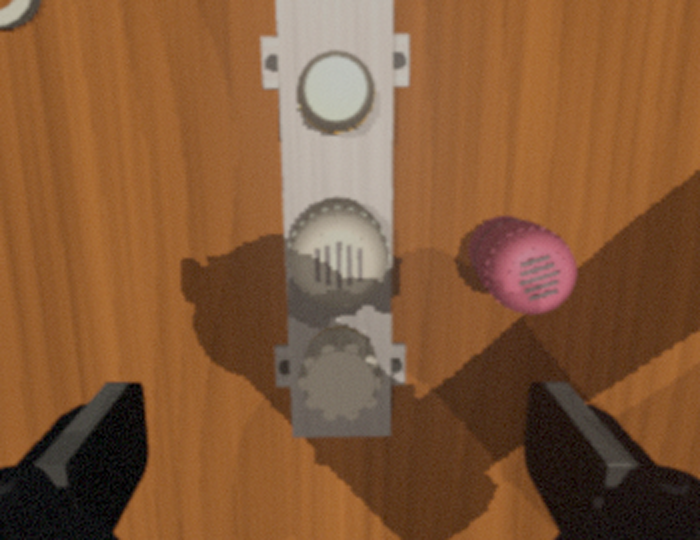

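The wrist view agrees with the prediction to about 1–2 px. The head's barrel is centred at full-picture u≈319, the cover top at (317.5,103.5) and the handwheel at (320,250.5). That puts the head at about (507, 226.8), so I'll descend straight down.

```bash
python3 -m handwheel '[{"x":-0.01,"y":0.003,"z":0,"ax":0,"ay":0,"az":0},{"x":0,"y":0,"z":-0.16,"ax":0,"ay":0,"az":0},{"x":0,"y":0,"z":-0.16,"ax":0,"ay":0,"az":0},{"x":0,"y":0,"z":-0.16,"ax":0,"ay":0,"az":0},{"x":0,"y":0,"z":-0.16,"ax":0,"ay":0,"az":0},{"x":0,"y":0,"z":-0.16,"ax":0,"ay":0,"az":0},{"x":0,"y":0,"z":-0.16,"ax":0,"ay":0,"az":0},{"x":0,"y":0,"z":-0.01,"ax":0,"ay":0,"az":0}]'
python3 -m handwheel '[{"x":0,"y":0,"z":0,"ax":0,"ay":0,"az":0},{"x":0,"y":0,"z":0,"ax":0,"ay":0,"az":0},{"x":0,"y":0,"z":0,"ax":0,"ay":0,"az":0},{"x":0,"y":0,"z":0,"ax":0,"ay":0,"az":0},{"x":0,"y":0,"z":0,"ax":0,"ay":0,"az":0},{"x":0,"y":0,"z":0,"ax":0,"ay":0,"az":0},{"x":0,"y":0,"z":0,"ax":0,"ay":0,"az":0},{"x":0,"y":0,"z":0,"ax":0,"ay":0,"az":0}]' -1
```

```text
clock: 4.2
position: [504.3, 225.8, 92.2]
ee_rot: [-0.705, 0.709, 0.001, -0.004]
contact_force: [0.9, -0.3, 0.2]
gripper_width: 85.1
grasp_force: 0.0
clock: 5.0
position: [508.0, 228.8, 98.4]
ee_rot: [-0.706, 0.709, -0.001, 0.002]
contact_force: [0.4, -0.8, 7.2]
gripper_width: 48.4
grasp_force: 62.1
```

```bash
python3 -m handwheel '[{"x":0,"y":0,"z":0,"ax":0,"ay":0,"az":0},{"x":0,"y":0,"z":0,"ax":0,"ay":0,"az":0},{"x":0,"y":0,"z":0,"ax":0,"ay":0,"az":0},{"x":0,"y":0,"z":0,"ax":0,"ay":0,"az":0},{"x":0,"y":0,"z":0,"ax":0,"ay":0,"az":0},{"x":0,"y":0,"z":0,"ax":0,"ay":0,"az":0},{"x":0,"y":0,"z":0,"ax":0,"ay":0,"az":0},{"x":0,"y":0,"z":0,"ax":0,"ay":0,"az":0}]'
python3 -c "
from bench import arm
s=arm.read_state();print(s['position'],s['contact_force'],s['joint_vel'].round(3))"
```

```text
clock: 5.8
position: [508.0, 228.8, 98.4]
ee_rot: [-0.706, 0.709, -0.001, 0.002]
contact_force: [-0.4, 0.5, 7.1]
gripper_width: 48.5
grasp_force: 62.1
[508.04270364 228.76306719  98.41275135] [-0.42400085  0.48678351  7.09150955] [ 0.     0.     0.001 -0.002  0.001 -0.001]
```

```bash
python3 -m handwheel '[{"x":0,"y":0,"z":0.03,"ax":0,"ay":0,"az":0},{"x":0,"y":0,"z":0.03,"ax":0,"ay":0,"az":0},{"x":0,"y":0,"z":0.03,"ax":0,"ay":0,"az":0},{"x":0,"y":0,"z":0.03,"ax":0,"ay":0,"az":0},{"x":0,"y":0,"z":0.03,"ax":0,"ay":0,"az":0},{"x":0,"y":0,"z":0.03,"ax":0,"ay":0,"az":0},{"x":0,"y":0,"z":0.03,"ax":0,"ay":0,"az":0},{"x":0,"y":0,"z":0.03,"ax":0,"ay":0,"az":0}]'
python3 -m handwheel '[{"x":0,"y":0,"z":0.1,"ax":0,"ay":0,"az":0},{"x":0,"y":0,"z":0.1,"ax":0,"ay":0,"az":0},{"x":0,"y":0,"z":0.1,"ax":0,"ay":0,"az":0},{"x":0,"y":0,"z":0.1,"ax":0,"ay":0,"az":0},{"x":0,"y":0,"z":0.1,"ax":0,"ay":0,"az":0},{"x":0,"y":0,"z":0.1,"ax":0,"ay":0,"az":0},{"x":0,"y":0,"z":0,"ax":0,"ay":0,"az":0},{"x":0,"y":0,"z":0,"ax":0,"ay":0,"az":0}]'
python3 - <<'E'
from bench import arm
from h import *
cp=arm.camera_params("wrist");im=arm.get_image("wrist");cv2.imwrite("pics/w3.png",im[:,:,::-1])
print(arm.read_state()["position"])
E
```

```text
clock: 6.6
position: [506.5, 227.7, 144.6]
ee_rot: [-0.705, 0.709, 0.0, -0.0]
contact_force: [0.1, 0.4, -0.7]
gripper_width: 48.8
grasp_force: 67.1
clock: 7.4
position: [506.2, 227.7, 263.7]
ee_rot: [-0.705, 0.709, 0.0, -0.0]
contact_force: [0.4, -1.3, -1.9]
gripper_width: 48.5
grasp_force: 67.2
[505.95433584 227.49514414 262.84365908]
```

View pics/w3.png

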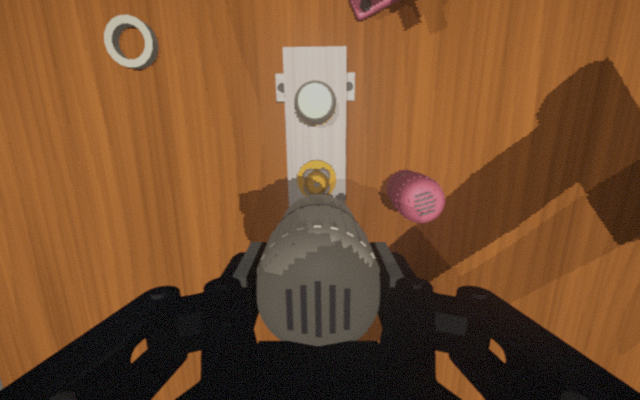

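The head is in the grip and off the rail, and the other tops are undisturbed. The bare middle neck shows at (317,177), so I'll fit it to get the head's offset from the TCP.

```bash
sed -i 's/def fitvalve(cp,bgr,xy0)/def fitvalve(cp,bgr,xy0,dz=0)/; s/ring(c,44,148),ring(c,26,162),ring(c,18,172)/ring(c,44,148+dz),ring(c,26,162+dz),ring(c,18,172+dz)/; s/\[\*xy0,155\]/[*xy0,155+dz]/' h.py
python3 - <<'E'
from bench import arm
from h import *
print(fitvalve(arm.camera_params("wrist"),cv2.imread("pics/w3.png"),(507,227),-102))
E
```

```text
(array([506.55084063, 227.30306113]), np.float64(0.8759289598225056), (297, 160, 39, 36))
```

```bash
python3 -m handwheel '[{"x":0.008,"y":-0.189,"z":0,"ax":0,"ay":0,"az":0},{"x":0.008,"y":-0.189,"z":0,"ax":0,"ay":0,"az":0},{"x":0.008,"y":-0.189,"z":0,"ax":0,"ay":0,"az":0},{"x":0.008,"y":-0.189,"z":0,"ax":0,"ay":0,"az":0},{"x":0.008,"y":-0.189,"z":0,"ax":0,"ay":0,"az":0},{"x":0.008,"y":-0.189,"z":0,"ax":0,"ay":0,"az":0},{"x":0.008,"y":-0.189,"z":0,"ax":0,"ay":0,"az":0},{"x":0.008,"y":-0.189,"z":0,"ax":0,"ay":0,"az":0}]'
python3 -m handwheel '[{"x":0,"y":-0.189,"z":0,"ax":0,"ay":0,"az":0},{"x":0,"y":-0.189,"z":0,"ax":0,"ay":0,"az":0},{"x":0,"y":-0.189,"z":0,"ax":0,"ay":0,"az":0},{"x":0,"y":-0.189,"z":0,"ax":0,"ay":0,"az":0},{"x":0,"y":0,"z":0,"ax":0,"ay":0,"az":0},{"x":0,"y":0,"z":0,"ax":0,"ay":0,"az":0},{"x":0,"y":0,"z":0,"ax":0,"ay":0,"az":0},{"x":0,"y":0,"z":0,"ax":0,"ay":0,"az":0}]'
python3 - <<'E'
from bench import arm
from h import *
o=np.zeros((600,800,3),np.uint8)
im=arm.get_image("top");o[:360,:400]=cv2.resize(im[180:270,360:460],None,fx=4,fy=4,interpolation=2)[:,:,::-1]
im=arm.get_image("scene");o[:360,400:]=cv2.resize(im[100:190,200:300],None,fx=4,fy=4,interpolation=2)[:,:,::-1]
cv2.imwrite("pics/c2.png",o[:360])
s=arm.read_state();p=s["position"];print(p,s["ee_rot"],s["contact_force"])
for n in("top","scene"): print(proj(arm.camera_params(n),[p+[0,0,z] for z in(-52,-30,0,28)]).round(1).tolist())
E
```

```text
clock: 8.25
position: [518.6, -76.1, 262.4]
ee_rot: [-0.705, 0.709, 0.001, -0.001]
contact_force: [0.7, 0.1, -0.9]
gripper_width: 48.6
grasp_force: 67.2
clock: 9.05
position: [519.5, -224.7, 263.6]
ee_rot: [-0.706, 0.708, 0.0, -0.0]
contact_force: [-0.1, -0.2, -2.2]
gripper_width: 48.5
grasp_force: 67.2
[ 519.62600055 -224.78384997  264.02548772] [-7.05908486e-01  7.08303048e-01  3.48048831e-05  2.98260054e-05] [-0.9409459  -0.09472591 -2.75043394]
[[413.6, 219.5], [415.4, 217.8], [418.0, 215.3], [420.5, 212.8]]
[[242.0, 151.4], [240.4, 144.2], [238.0, 133.9], [235.7, 123.8]]
```

View pics/c2.png

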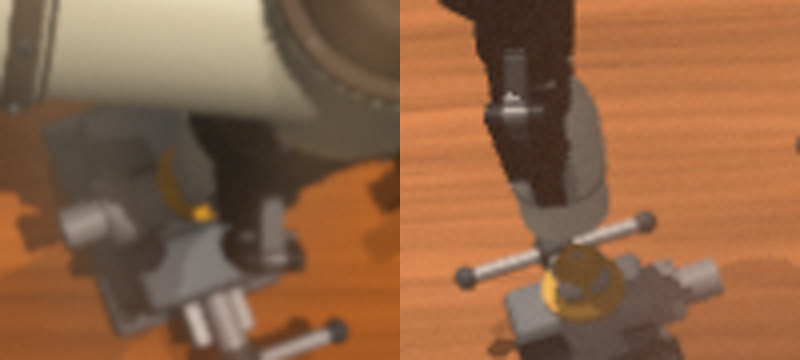

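The scene crop shows the skirt at u≈241 (predicted 240.8), directly above the neck with no visible tilt. I'll lower it onto the cone gently.

```bash
python3 -m handwheel '[{"x":-0.002,"y":-0.008,"z":0,"ax":0,"ay":0,"az":0},{"x":0,"y":0,"z":-0.05,"ax":0,"ay":0,"az":0},{"x":0,"y":0,"z":-0.05,"ax":0,"ay":0,"az":0},{"x":0,"y":0,"z":-0.05,"ax":0,"ay":0,"az":0},{"x":0,"y":0,"z":-0.05,"ax":0,"ay":0,"az":0},{"x":0,"y":0,"z":-0.02,"ax":0,"ay":0,"az":0},{"x":0,"y":0,"z":0,"ax":0,"ay":0,"az":0},{"x":0,"y":0,"z":0,"ax":0,"ay":0,"az":0}]'
python3 -m handwheel '[{"x":0,"y":0,"z":-0.01,"ax":0,"ay":0,"az":0},{"x":0,"y":0,"z":-0.01,"ax":0,"ay":0,"az":0},{"x":0,"y":0,"z":0,"ax":0,"ay":0,"az":0},{"x":0,"y":0,"z":0,"ax":0,"ay":0,"az":0},{"x":0,"y":0,"z":0,"ax":0,"ay":0,"az":0},{"x":0,"y":0,"z":0,"ax":0,"ay":0,"az":0},{"x":0,"y":0,"z":0,"ax":0,"ay":0,"az":0},{"x":0,"y":0,"z":0,"ax":0,"ay":0,"az":0}]'
```

```text
clock: 9.95
position: [519.3, -227.5, 220.2]
ee_rot: [-0.705, 0.709, -0.0, -0.0]
contact_force: [0.0, -1.2, -1.9]
gripper_width: 48.5
grasp_force: 67.2
clock: 10.75
position: [519.5, -227.1, 216.1]
ee_rot: [-0.705, 0.709, -0.0, 0.0]
contact_force: [1.6, 4.3, -1.2]
gripper_width: 48.6
grasp_force: 67.3
```

```bash
python3 -m handwheel '[{"x":0.001,"y":0.005,"z":0,"ax":0,"ay":0,"az":0},{"x":0,"y":0,"z":-0.01,"ax":0,"ay":0,"az":0},{"x":0,"y":0,"z":-0.01,"ax":0,"ay":0,"az":0},{"x":0,"y":0,"z":0,"ax":0,"ay":0,"az":0},{"x":0,"y":0,"z":0,"ax":0,"ay":0,"az":0},{"x":0,"y":0,"z":0,"ax":0,"ay":0,"az":0},{"x":0,"y":0,"z":0,"ax":0,"ay":0,"az":0},{"x":0,"y":0,"z":0,"ax":0,"ay":0,"az":0}]'
```

```text
clock: 11.55
position: [519.8, -226.4, 214.0]
ee_rot: [-0.706, 0.709, -0.001, 0.001]
contact_force: [0.5, 4.7, 7.4]
gripper_width: 48.2
grasp_force: 68.4
```

```bash
python3 -m handwheel '[{"x":0,"y":0.005,"z":-0.01,"ax":0,"ay":0,"az":0},{"x":0,"y":0,"z":-0.01,"ax":0,"ay":0,"az":0},{"x":0,"y":0,"z":-0.01,"ax":0,"ay":0,"az":0},{"x":0,"y":0,"z":0,"ax":0,"ay":0,"az":0},{"x":0,"y":0,"z":0,"ax":0,"ay":0,"az":0},{"x":0,"y":0,"z":0,"ax":0,"ay":0,"az":0},{"x":0,"y":0,"z":0,"ax":0,"ay":0,"az":0},{"x":0,"y":0,"z":0,"ax":0,"ay":0,"az":0}]'
```

```text
clock: 12.35
position: [519.0, -225.3, 204.4]
ee_rot: [-0.705, 0.709, 0.001, -0.0]
contact_force: [4.6, -0.4, -9.8]
gripper_width: 48.7
grasp_force: 66.7
```

```bash
python3 -m handwheel '[{"x":0,"y":0,"z":-0.01,"ax":0,"ay":0,"az":0},{"x":0,"y":0,"z":-0.01,"ax":0,"ay":0,"az":0},{"x":0,"y":0,"z":0,"ax":0,"ay":0,"az":0},{"x":0,"y":0,"z":0,"ax":0,"ay":0,"az":0},{"x":0,"y":0,"z":0,"ax":0,"ay":0,"az":0},{"x":0,"y":0,"z":0,"ax":0,"ay":0,"az":0},{"x":0,"y":0,"z":0,"ax":0,"ay":0,"az":0},{"x":0,"y":0,"z":0,"ax":0,"ay":0,"az":0}]'
```

```text
clock: 13.15
position: [519.0, -225.2, 201.6]
ee_rot: [-0.705, 0.709, 0.0, -0.0]
contact_force: [3.7, 1.6, -10.3]
gripper_width: 48.2
grasp_force: 66.5
```

```bash
python3 -m handwheel '[{"x":0,"y":0,"z":-0.01,"ax":0,"ay":0,"az":0},{"x":0,"y":0,"z":0,"ax":0,"ay":0,"az":0},{"x":0,"y":0,"z":0,"ax":0,"ay":0,"az":0},{"x":0,"y":0,"z":0,"ax":0,"ay":0,"az":0},{"x":0,"y":0,"z":0,"ax":0,"ay":0,"az":0},{"x":0,"y":0,"z":0,"ax":0,"ay":0,"az":0},{"x":0,"y":0,"z":0,"ax":0,"ay":0,"az":0},{"x":0,"y":0,"z":0,"ax":0,"ay":0,"az":0}]'
```

```text
clock: 13.95
position: [519.4, -225.5, 200.5]
ee_rot: [-0.705, 0.709, -0.0, -0.0]
contact_force: [-0.8, 0.6, -1.0]
gripper_width: 48.5
grasp_force: 66.9
```

```bash
python3 -m handwheel '[{"x":0,"y":0,"z":-0.01,"ax":0,"ay":0,"az":0},{"x":0,"y":0,"z":0,"ax":0,"ay":0,"az":0},{"x":0,"y":0,"z":0,"ax":0,"ay":0,"az":0},{"x":0,"y":0,"z":0,"ax":0,"ay":0,"az":0},{"x":0,"y":0,"z":0,"ax":0,"ay":0,"az":0},{"x":0,"y":0,"z":0,"ax":0,"ay":0,"az":0},{"x":0,"y":0,"z":0,"ax":0,"ay":0,"az":0},{"x":0,"y":0,"z":0,"ax":0,"ay":0,"az":0}]'
```

```text
clock: 14.75
position: [519.9, -225.9, 200.4]
ee_rot: [-0.706, 0.709, -0.002, 0.0]
contact_force: [-1.9, 1.0, 6.8]
gripper_width: 48.2
grasp_force: 68.2
```

```bash
python3 -m handwheel '[{"x":0,"y":0,"z":-0.01,"ax":0,"ay":0,"az":0},{"x":0,"y":0,"z":0,"ax":0,"ay":0,"az":0},{"x":0,"y":0,"z":0,"ax":0,"ay":0,"az":0},{"x":0,"y":0,"z":0,"ax":0,"ay":0,"az":0},{"x":0,"y":0,"z":0,"ax":0,"ay":0,"az":0},{"x":0,"y":0,"z":0,"ax":0,"ay":0,"az":0},{"x":0,"y":0,"z":0,"ax":0,"ay":0,"az":0},{"x":0,"y":0,"z":0,"ax":0,"ay":0,"az":0}]'
python3 - <<'E'
from bench import arm
from h import *
im=arm.get_image("scene");cv2.imwrite("pics/c3.png",cv2.resize(im[100:190,190:300],None,fx=5,fy=5,interpolation=2)[:,:,::-1])
E
```

```text
clock: 15.55
position: [520.1, -226.1, 200.4]
ee_rot: [-0.706, 0.708, -0.002, 0.0]
contact_force: [-4.2, 2.6, 14.6]
gripper_width: 48.5
grasp_force: 68.9
```

View pics/c3.png

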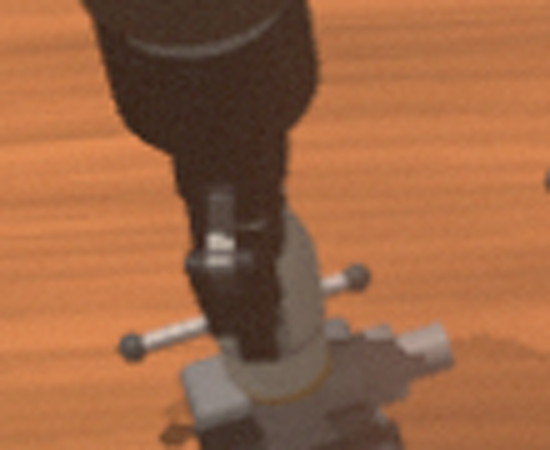

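The head sits flush on the collar, with only a thin brass rim showing at about crop (285,395). The push is 14.6 N and it's still gripped, so I'm handing in.

```bash
python3 -c "
from bench import arm
s=arm.read_state();print(s['contact_force'],s['grasp_force']);print(arm.job_done())"
```

```text
[-4.73614685  3.63202687 14.59815266] 68.89590480388051
the job is handed in; nothing more can be done
None
```

The ribbed head is snapped home and flush on the valve collar, still gripped and pressed down with about 14.6 N; I handed the job in at about 15.6 s, and the hand-in returned no verdict.

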